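# Pin the flywheel at its timing mark with the chain slack taken up

## Task

This engine has been left with its flywheel turned past the timing mark. Wind the flywheel back clockwise by its handle until its hole is about 45 degrees short of the red pointer, stand the yellow-headed timing pin in the flywheel's hole, then creep forward anticlockwise, feeling the handle, until the pin has dropped into the crankcase and the flywheel leans lightly on it (5 N or so more at the handle), and let go. Never force the pin and leave the other things alone; at the end the pin is home and the white line on the cam sprocket is level with the two posts on the head.

Things in the scene. Friction and masses are not known exactly. Their poses are not given: they have to be found in the camera images.
- engine: Small motorcycle engine lying on its side, fixed to the bench. Origin on the bench under the upright crank axis; x axis along the dark finned cylinder towards the cylinder head, away from the gearbox; z up. No fixed part is higher than 160 mm. Below the flywheel lies a flat crankcase face, 151 mm above the bench, with one blind timing hole, 13.6 mm wide, 26 mm deep, 66 mm from the crank axis.
- pointer (a point): Tip of the red pointer on the crankcase rim, on the gearbox side (the engine's -x axis, 88 mm from the crank axis, 154 mm above the bench). It shows the timing mark only roughly: the crankcase hole, hidden under the flywheel, lies up to 7 degrees either side of it and its exact angle is not given. The pin finds it.
- crank_axis (a point): Point on the upright crank axis at the height of the top of the flywheel flange, 166 mm above the bench.
- flywheel: Steel flywheel 160 mm across, flange 154 to 166 mm above the bench, hub 96 mm across up to 182 mm, nut up to 204 mm. Origin on the axis at its underside; +x points at the handle, -x at the pin hole. The engine runs anticlockwise from above (yellow arrows). Chain slack: after a change of direction it turns freely for 26 degrees, then drags the cam with about 4 N at the handle. It stays where left.
- flywheel_hole (a point): Centre of the mouth of the flywheel's pin hole: a brass-coloured bush 26 mm across that stands 22 mm up from the flange, top 188 mm above the bench, with a 13 mm hole right through bush and flange (34 mm long), 66 mm from the crank axis, opposite the handle. The crankcase face lies 3 mm below the flange.
- handle (a point): Grip of the turning handle, joined to the flywheel by a flat blue arm: an upright black cylinder 26 mm across, 194 to 254 mm above the bench, 70 mm from the crank axis, spinning freely about its own axis, so that it can be held from above without turning the hand while the flywheel turns. The point lies on its axis, 226 mm above the bench.
- cam_sprocket: Dark sprocket 63 mm across on the cylinder head, 235 mm from the crank along the engine's x axis, turned through the slack chain the same way as the crank at half its speed. Its y axis is its white line. The two red-marked posts on the head lie along the engine's y axis. Level with them at the timing mark reached anticlockwise, about 13 degrees off if reached clockwise. Not to be touched.
- pin_center (a point): Timing pin, on its axis half-way up (52 mm above its tip), z along the pin towards its head. Steel shank 12 mm across, 78 mm long, chamfered tip; yellow head 22 mm across, 26 mm long; about 90 g. It starts in the tool block, tip 10 mm above the bench. Standing through the flywheel on the crankcase face this point is 203 mm above the bench; home in the crankcase hole 177 mm (below 183 mm is home).
- pin: The same timing pin; origin at the centre of its tip, z axis towards its head. Right is a steady lean that is felt at the handle as 4 to 8 N more than the drag of the crank; the force between flywheel and pin is then about one and a half times as much. More than 20 N between them marks the soft crankcase.
- tool_block: Dark wooden block, 55 mm (x) by 170 mm (y) by 50 mm high, fixed to the bench, with three holes 14 mm wide and 40 mm deep in a row along its y axis, 58 mm apart. Origin at the centre of its underside. The pin stands in one of the holes and a shorter drift in each of the others.
- drift_a: Brass drift, a plain rod 12 mm across and 68 mm long, standing in another hole of the tool block; bystander. Origin at its lower end.
- drift_b: Dark steel drift, a plain rod 12 mm across and 74 mm long, standing in another hole of the tool block; bystander. Origin at its lower end.
- piston: Aluminium piston 55 mm across and 50 mm tall standing on the bench; bystander. Origin at the centre of its underside.
- spanner: Steel spanner 170 mm long lying on the bench; bystander.

How it is judged (in metres and radians):
On the way, in this order (a step that is already met when the one before it is completed fails the run):
1. the flywheel is wound back until its hole is at least 34 degrees short of the pointer (the hole more than 37 mm to the engine's +y side) (y of flywheel_hole in the frame of engine above 0.037 m and x of flywheel_hole in the frame of engine below 0.02 m), for 0.2 s.
2. the pin stands upright through the flywheel's hole, still short of the mark (horizontal distance between pin_center and flywheel_hole below 0.006 m and z of pin_center in the frame of engine between 0.197 and 0.208 m and angle between pin_center's own z axis and vertical below 0.12 rad and y of flywheel_hole in the frame of engine above 0.02 m), for 0.2 s.
3. the pin has dropped into the crankcase and the flywheel leans on it with 4 N or more for a moment (z of pin_center in the frame of engine below 0.183 m and contact force between pin and flywheel above 4 N), for 0.2 s.
At the end, for the whole second after the job is handed in: The pin stands home through the flywheel's hole in the crankcase (its middle less than 183 mm above the bench, within 6 mm of the hole's axis and 7 degrees of upright), the cam sprocket's line is within 0.12 rad (7 degrees) of the line of the two posts, and flywheel and pin are at rest (z of pin_center in the frame of engine below 0.183 m and horizontal distance between pin_center and flywheel_hole below 0.006 m and angle between pin_center's own z axis and vertical below 0.12 rad and angle between the y axis of cam_sprocket and the y axis of engine, either way round below 0.12 rad and angular speed of flywheel below 0.1 rad/s and linear speed of pin below 0.02 m/s); the robot touches nothing.
It fails at once if the pin is forced: flywheel and pin press on each other with more than 20 N (contact force between pin and flywheel above 20 N).
It fails at once if the cam sprocket is touched by the robot (contact force between any of the fingers, the arm and cam_sprocket above 0.5 N).
It fails at once if a bystander (drift, piston or spanner) is moved by more than 20 mm (distance of any of drift_a, drift_b, piston, spanner from where it was at the start of the episode above 0.02 m).
It also fails if it takes over 72 s, if anything falls off the work surface, if the arm or the gripper's body presses on something with over 40 N, if the wrist force passes 120 N, or if a joint passes its speed limit or range.

## Robot

A 6-joint arm with a two-finger parallel gripper is mounted at the origin on the work surface. World frame = base frame: x ahead of the robot, y to its left, z up, the work surface at z = 0. Lengths are in mm, angles in rad, forces in N, time in s.
With the tool pointing down it reaches from about 250 to 775 mm from the base axis. Payload 4 kg.
Tool frame: the origin (TCP) lies midway between the tips of the shut fingers; the grasp point (between the pads) lies 19 mm behind it; z points along the fingers, y is the line along which they close (so a half turn about z gives the same grasp; the last joint's range is limited). The gripper opens to 94 mm and grips with 3 to 60 N. Pads are 16 mm wide; open, the fingers measure 119 mm over their backs; the gripper's body (75 mm by 177 mm) begins 78 mm behind the grasp point.
Start: joints at [1.213, 0.087, 1.371, -0, 1.684, -0.103], TCP at [138.638, 532.259, 205.506] pointing down, gripper open.
Joint ranges: [-3.1, 3.1], [-0.76, 2.03], [0.27, 2.55], [-1.08, 4.22], [0.17, 2.65], [-2.57, 2.57]. Speed limits (rad/s): [2.79, 2.79, 3.14, 3.14, 3.14, 3.14].

## Interface

Orientations are given as a unit quaternion [x, y, z, w].
In Python, from workcell import movep, movel, goto_joints, move_gripper, hold, inverse_kinematics, get_state, grab_frame, calibration, MotionError, job_done gives the robot as it stands. Calls block until the motion is done:
- movep(position, orientation): joint-space move of the TCP to a pose.
- movel(position, v=150, rot=None, max_force=None): straight line of the TCP; rot=None keeps the orientation; v is the mean speed in mm/s. With max_force (N) it stops when the force on the tool has changed by that much, and returns True; else False.
- goto_joints(angles): joint-space move.
- move_gripper(opening): finger opening in mm; the grip force is fixed at half the most; returns when the fingers have stopped.
- hold(seconds).
- inverse_kinematics(position, orientation): joint angles nearest the present ones, or None.
- get_state(): the state.
- grab_frame(name): name is "scene" or "side" or "wrist"; returns (picture, depth): 420x560x3 uint8, blue, green, red; 420x560 float32, mm along the optical axis (not along the pixel's ray), 0 where there is no reading.
- calibration(name): a dict with "fx", "fy", "cx", "cy" (pixels), "R" (3x3) and "t" (3): a world point X has camera coordinates R X + t. Camera axes: x right, y down, z forward; pixel columns grow to the right and rows downward; lengths in mm; the calibration is good to about 2 mm. A picture is of the moment at which its call begins: read the wrist's pose just before it. calibration takes no time and is no camera call; for the wrist camera it gives the pose at the moment of the call.
A pose or a line that the arm cannot do raises MotionError and nothing moves.
- job_done(): hands the job in; it is judged then, once.
The state is a dict: "clock": time; "q": joint angles; "qd": joint speeds; "joint_torque": joint torques, N m; "tool_pos": TCP position; "tcp_rot": TCP orientation; "contact_force": force on the tool from outside, world axes, zero at the start; "wrist_torque": the same for the moment, N m; "opening": finger opening in mm; "grip_force": force on a finger pad.
Only numpy, scipy, OpenCV 4.12 (cv2) and the standard library are available. Lean on these libraries where they do the work, as an engineer would, in place of code of your own. Each camera call takes 0.05 s, during which the arm holds its last target. There are 200 camera calls.

## Working session

There is one attempt and no reset: what is moved stays moved. The work goes in short steps, each a Python script; the robot and the scene stay as the last script left them, time stands still between calls to the robot, and variables do not carry over. Pictures are saved under pics/ and viewed, at most 10 in all, crops included, and the job is handed in when it is done.

```bash
ls; mkdir -p pics; python3 - <<'E'
from workcell import *
import cv2,numpy as np
for n in ("scene","side"):
    p,d=grab_frame(n); cv2.imwrite(f"pics/{n}0.png",p); np.save(f"pics/{n}0.npy",d)
    c=calibration(n); print(n,{k:np.round(v,3).tolist() for k,v in c.items()})
s=get_state(); print(s)
E
```

```text
pics
scene {'fx': 452.812, 'fy': 452.812, 'cx': 276.378, 'cy': 212.608, 'R': [[-0.573, 0.819, -0.009], [0.708, 0.489, -0.51], [-0.413, -0.299, -0.86]], 't': [320.169, -353.925, 1681.557]}
side {'fx': 426.894, 'fy': 426.894, 'cx': 283.225, 'cy': 211.464, 'R': [[0.742, -0.671, -0.005], [-0.395, -0.431, -0.811], [0.542, 0.604, -0.585]], 't': [-414.148, 352.785, 850.741]}
{'clock': 0.1, 'q': array([ 1.21289335e+00,  8.78920617e-02,  1.37207637e+00,  4.61588049e-06,
        1.68358894e+00, -1.03130863e-01]), 'qd': array([-9.31455766e-04, -2.75406208e-03, -2.70892973e-03,  3.18741062e-04,
       -8.95209043e-05, -1.04339639e-03]), 'joint_torque': array([ 1.33303780e-03, -3.41250908e+01, -3.03303051e+01,  7.19097024e-02,
        3.03559599e-02, -1.09276798e-04]), 'tool_pos': array([138.46322118, 531.78738691, 204.42879143]), 'tcp_rot': array([ 1.27041500e-01,  9.91896916e-01, -9.55848507e-04, -2.26682676e-04]), 'contact_force': array([-0.33130975,  0.11881903, -0.49041389]), 'wrist_torque': array([ 0.02697878, -0.01763167, -0.00020288]), 'grip_force': 0.0, 'opening': 94.06994822533582}
```

View pics/scene0.png

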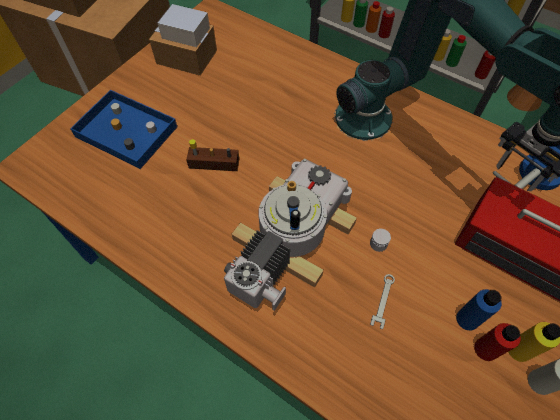

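View pics/side0.png

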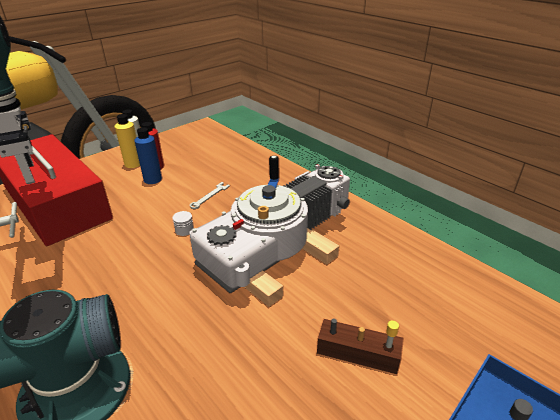

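The scene view shows the flywheel at about (293,208), the bush at (291,186), the handle at (295,215), the red pointer at (311,185), the cam sprocket at (247,275) and the yellow pin head at (193,144). The side view shows the bush at (263,211), the handle at (274,165), the pin head at (393,328) and the pointer at (238,224).

```bash
cat > h.py <<'E'
from workcell import *
import numpy as np, cv2
from scipy.spatial.transform import Rotation as Ro
def ray(c,u,v):
    R=np.array(c["R"]);t=np.array(c["t"])
    return -R.T@t, R.T@np.array([(u-c["cx"])/c["fx"],(v-c["cy"])/c["fy"],1])
def onplane(c,uv,z):
    o,d=ray(c,*uv); return o+d*(z-o[2])/d[2]
def tri(c1,a,c2,b):
    o,d=ray(c1,*a);p,e=ray(c2,*b)
    s=np.linalg.lstsq(np.c_[d,-e],p-o,rcond=None)[0]
    A=o+d*s[0];B=p+e*s[1]; return (A+B)/2,np.linalg.norm(A-B)
def blobs(img,lo,hi,box=None,amin=6):
    m=cv2.inRange(cv2.cvtColor(img,cv2.COLOR_BGR2HSV),lo,hi)
    if box: 
        k=np.zeros_like(m);x0,y0,x1,y1=box;k[y0:y1,x0:x1]=m[y0:y1,x0:x1];m=k
    n,_,st,ce=cv2.connectedComponentsWithStats(m)
    return sorted([(int(st[i,4]),*np.round(ce[i],1).tolist(),*st[i,:4].tolist()) for i in range(1,n) if st[i,4]>=amin],reverse=True)
def down(yaw): # tool y axis at angle yaw in world, z down
    y=np.array([np.cos(yaw),np.sin(yaw),0]);z=np.array([0,0,-1.]);x=np.cross(y,z)
    return Ro.from_matrix(np.c_[x,y,z]).as_quat()
def downs(p,yaw): # variant nearest the present joints' last axis
    s=get_state()["q"]; best=None
    for a in (yaw,yaw+np.pi):
        q=inverse_kinematics(p,down(a))
        if q is not None and (best is None or abs(q[5])<abs(best[0])): best=(q[5],down(a),q)
    return best[1],best[2]
E
python3 - <<'E'
from h import *
C={n:calibration(n) for n in("scene","side")}
I={n:cv2.imread(f"pics/{n}0.png") for n in C}
boxes={"scene":dict(pin=(180,130,205,160),bush=(275,170,305,195),ptr=(300,175,325,200)),
"side":dict(pin=(380,315,405,345),bush=(250,200,275,222),ptr=(225,212,250,235))}
hsv=dict(pin=((22,150,80),(35,255,255)),bush=((8,120,60),(24,255,255)),ptr=((0,150,60),(6,255,255)))
B={}
for n in C:
    for k in boxes[n]:
        b=blobs(I[n],*hsv[k],boxes[n][k]); B[n,k]=b; print(n,k,b[:3])
for k in hsv: print(k,tri(C["scene"],B["scene",k][0][1:3],C["side"],B["side",k][0][1:3]))
print("handle top",tri(C["scene"],(295.5,212),C["side"],(274,158)),onplane(C["side"],(274,158),254))
print("nut",onplane(C["scene"],(293,203),204),onplane(C["side"],(269,190),204))
print("cam",tri(C["scene"],(247,275),C["side"],(329,174)))
for a,b in (("scene",(270,180,320,250)),):
    pass
a=I["scene"][160:310,215:345];b=I["side"][145:270,180:360]
cv2.imwrite("pics/crop1.png",np.vstack([cv2.resize(a,(340,300)) if 0 else cv2.resize(a,(390,450))]))
cv2.imwrite("pics/crop1.png",np.hstack([cv2.resize(a,(390,450),interpolation=3),cv2.resize(b,(400,450*1),interpolation=3)]))
E
```

```text
scene pin [(42, 192.1, 142.7, 189, 139, 7, 10)]
scene bush [(131, 282.6, 173.6, 275, 170, 17, 10), (72, 291.3, 185.7, 288, 181, 8, 10)]
scene ptr [(29, 311.0, 185.0, 308, 181, 7, 8)]
side pin [(76, 392.8, 324.5, 388, 320, 11, 9)]
side bush [(120, 262.7, 211.8, 258, 206, 11, 13)]
side ptr [(67, 237.7, 223.9, 233, 219, 11, 11)]
pin (array([ 511.36063552, -371.6290458 ,  109.42559204]), np.float64(3.19928662416472))
bush (array([492.33742133, -13.79454778, 200.47701577]), np.float64(14.282205580168881))
ptr (array([454.86064264,  52.90420802, 148.34340324]), np.float64(3.4965259832270217))
handle top (array([613.37168889,  98.51415781, 253.49315282]), np.float64(5.554909337301876)) [614.24269255  95.31702716 254.        ]
nut [565.81238666  63.32491225 204.        ] [556.1890356   49.03443589 204.        ]
cam (array([794.63201634,  67.23122856, 146.32666111]), np.float64(6.1653483897913475))
```

View pics/crop1.png

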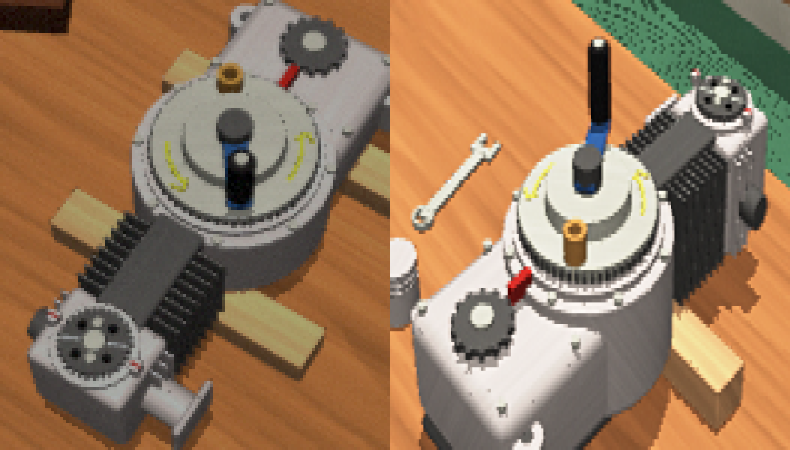

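The crop confirms the layout: the hole sits past the pointer, and the handle points away from the robot. Next I'll take a wrist view over the engine.

```bash
python3 - <<'E'
from h import *
C={n:calibration(n) for n in("scene","side")}
print("bush",tri(C["scene"],(291.3,185.7),C["side"],(262.7,211.8)))
c=calibration("wrist");s=get_state();R=Ro.from_quat(s["tcp_rot"]).as_matrix()
Rc=np.array(c["R"]);o=-Rc.T@c["t"]
print("cam in tool",R.T@(o-s["tool_pos"]),(Rc@R).round(3),c["fx"])
P=np.array([530,53,440.])
for yaw in (0,np.pi/2,-np.pi/4,np.pi/4):
    print(yaw,downs(P,yaw)[1].round(2))
q,j=downs(P,np.pi/2+0.05); movep(P,q)
c=calibration("wrist");p,d=grab_frame("wrist");cv2.imwrite("pics/w1.png",p);np.save("pics/w1.npy",d)
import pickle;pickle.dump(c,open("pics/w1.pkl","wb"));print(get_state()["clock"])
E
```

```text
bush (array([506.76172893,  17.21930281, 178.28116709]), np.float64(2.048117410956861))
cam in tool [  64.93169784    0.69624002 -178.67688729] [[-0.     1.    -0.   ]
 [-0.973 -0.    -0.23 ]
 [-0.23   0.     0.973]] 308.79424735205646
0 [-0.01  0.13  0.86 -0.    2.16 -0.01]
1.5707963267948966 [-0.01  0.13  0.86 -0.    2.16  1.56]
-0.7853981633974483 [-0.01  0.13  0.86 -0.    2.16  0.78]
0.7853981633974483 [-0.01  0.13  0.86 -0.    2.16 -0.79]
2.5083
```

View pics/w1.png

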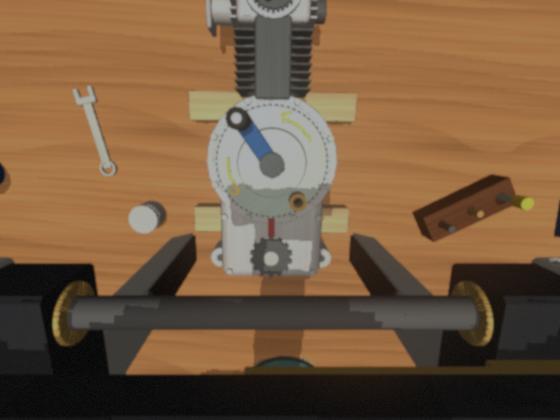

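The wrist view shows the handle top at (236,118), the nut at (272,165), the bush at (297,202), the pin head at (526,203) and the pointer at (271,227). The cylinder runs along image up.

```bash
python3 - <<'E'
from h import *
import pickle
c=pickle.load(open("pics/w1.pkl","rb"));I=cv2.imread("pics/w1.png");d=np.load("pics/w1.npy")
bu=blobs(I,(8,110,50),(24,255,255),(285,190,312,215));pt=blobs(I,(0,150,50),(8,255,255),(260,210,285,245))
pi=blobs(I,(22,140,60),(38,255,255),(505,190,540,220))
hw=blobs(I,(0,0,170),(180,60,255),(226,106,248,130));print(bu[:2],pt[:2],pi[:2],hw[:2])
b=bu[0];pB=onplane(c,(b[3]+b[5]/2,b[4]+b[6]/2),188)
H=onplane(c,hw[0][1:3],254);pP=onplane(c,pi[0][1:3],108);T=onplane(c,pt[0][1:3],158)
N=onplane(c,(272,165),204)
ax=pB+(H-pB)*66/136
print("bush",pB,"handle",H,"dist",np.linalg.norm((H-pB)[:2]),"axis",ax,"nut",N,"ptr",T,"pin",pP)
# fin block centreline for engine x axis
for v in (40,90): 
    print(v, [round(float(x),1) for x in onplane(c,(273,v),150)])
print("cam",onplane(c,(274,-2),160))
cv2.imwrite("pics/c2.png",cv2.resize(np.hstack([I[0:270,200:345]]),(430,600*1)[:2],fx=1,fy=1,interpolation=3)[:600])
E
```

```text
[(163, 297.4, 201.4, 290, 193, 16, 18)] [(43, 271.0, 228.1, 270, 221, 3, 15)] [(149, 526.4, 203.1, 519, 197, 15, 13)] [(43, 236.0, 117.6, 233, 114, 7, 8)]
bush [508.9668714   16.67966527 188.        ] handle [616.29381783  99.92389039 254.        ] dist 135.82589755204177 axis [561.05200717  57.07759805 220.02941176] nut [560.72407235  56.35017861 204.        ] ptr [459.34119907  52.80614814 158.        ] pin [ 510.53304633 -376.25178107  108.        ]
40 [727.1, 63.6, 150.0]
90 [662.3, 60.2, 150.0]
cam [774.51987733  64.73517203 160.        ]
```

```bash
cat >> h.py <<'E'
AX=np.array([561.,56.8]); EY=np.radians(2.3); Z=215.
def hpt(a,r=70.): return np.array([AX[0]+r*np.cos(a),AX[1]+r*np.sin(a),Z])
def ftan(a,f): return float(f[1]*np.cos(a)-f[0]*np.sin(a))
E
python3 - <<'E'
from h import *
q,_=downs(np.array([616,100,300.]),np.pi/2)
move_gripper(60)
movep(np.array([616,100,285.]),q); movel(np.array([616,100,Z]),v=100)
print(get_state()["clock"]);move_gripper(10)
s=get_state();print(s["clock"],s["opening"],s["grip_force"],s["contact_force"])
for i,a in enumerate(np.radians(np.linspace(37.8,-43,9))[1:]):
    movel(hpt(a),v=50); s=get_state(); f=s["contact_force"]
    print(round(np.degrees(a)),s["tool_pos"].round(1),f.round(1),round(ftan(a,f),1))
move_gripper(50); movel(hpt(a)+[0,0,70],v=150)
print(get_state()["clock"])
E
```

```text
6.6083
7.2417 25.786324260690307 29.99576300382614 [-0.62443564 -0.03392908  0.67444443]
28 [623.3  88.6 215.1] [-1.  -0.8  0.4] -0.3
18 [627.7  77.9 215. ] [-1.7  1.6  1.2] 2.0
7 [630.4  65.7 215. ] [-1.2  2.7  1.5] 2.8
-3 [630.9  53.3 215. ] [-1.4  1.7  1.3] 1.6
-13 [629.2  41.1 215. ] [-1.8  1.4  0.7] 1.0
-23 [625.4  29.5 215. ] [-1.2  3.3  0.9] 2.6
-33 [619.7  18.7 215. ] [-1.3  2.9  1.6] 1.7
-43 [612.2   9.  215.1] [-0.9  3.5  1.2] 1.9
11.65
```

```bash
python3 - <<'E'
from h import *
import pickle
P=np.array([490,75,360.]);q,_=downs(P,np.pi/2);movep(P,q)
c=calibration("wrist");p,d=grab_frame("wrist");cv2.imwrite("pics/w2.png",p);pickle.dump(c,open("pics/w2.pkl","wb"))
P=np.array([510.5,-374,200.]);q,_=downs(P,np.radians(29));movep(P,q)
c=calibration("wrist");p2,d=grab_frame("wrist");cv2.imwrite("pics/w3.png",p2);pickle.dump(c,open("pics/w3.pkl","wb"))
print(get_state()["clock"],get_state()["tool_pos"])
cv2.imwrite("pics/w23.png",cv2.resize(np.hstack([p,p2]),(800,300)))
E
```

```text
14.1667 [ 511.41892681 -372.99251398  201.05610056]
```

View pics/w23.png

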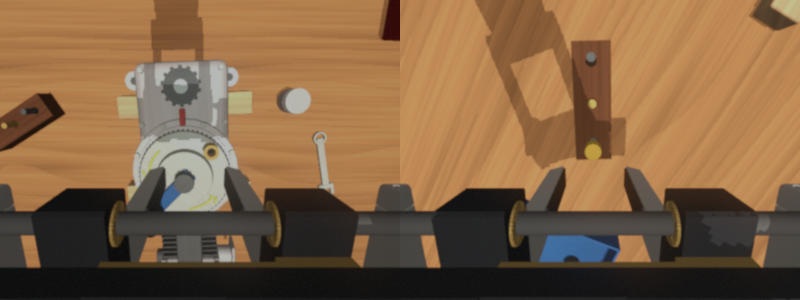

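The left half shows the bush at about (295,213) full scale, with the flywheel wound back. The right half shows the pin head at about (270,211) at one end of the block, with the drifts in line above it.

```bash
python3 - <<'E'
from h import *
import pickle
c=pickle.load(open("pics/w2.pkl","rb"));I=cv2.imread("pics/w2.png")
bu=blobs(I,(8,110,50),(24,255,255),(275,190,320,235));b=bu[0];print(bu[:3])
B=onplane(c,(b[3]+b[5]/2,b[4]+b[6]/2),188)
v=B[:2]-AX;print("bush",B,"r",np.hypot(*v),"engine ang",np.degrees(np.arctan2(v[1],v[0])-EY))
# dark hole inside bush
g=cv2.cvtColor(I,cv2.COLOR_BGR2GRAY)[b[4]:b[4]+b[6],b[3]:b[3]+b[5]];print(g[::2,::2])
c=pickle.load(open("pics/w3.pkl","rb"));I=cv2.imread("pics/w3.png")
pi=blobs(I,(20,130,60),(38,255,255),(250,190,295,235));print(pi[:3]);b=pi[0]
print("pin",onplane(c,b[1:3],112),onplane(c,(b[3]+b[5]/2,b[4]+b[5]/2),114))
for uv in((270,145),(268,82)):print("drift",onplane(c,uv,80))
E
```

```text
[(254, 294.9, 211.9, 286, 202, 20, 21)]
bush [511.00492808 102.48882462 188.        ] r 67.72721691606472 engine ang 135.27685386698485
[[139  98  81  82  89  90  89  92 122 109]
 [103  82 121 141 144 147 145 139 120 141]
 [ 89 124 153 156 153 151 156 158 152 150]
 [118 155 156 134 105  95 113 144 158 159]
 [143 158 139  79  60  57  61  96 149 159]
 [155 154 110  61  56  56  61  78 134 157]
 [156 154 106  68  63  66  72  81 133 157]
 [159 156 126  81  75  76  74  95 145 158]
 [147 156 148 119  90  88 105 135 155 160]
 [113 145 156 152 144 143 150 158 160 173]
 [102 115 151 159 158 159 159 165 173 181]]
[(502, 269.9, 210.6, 258, 197, 24, 27)]
pin [ 509.7772179  -371.98441226  112.        ] [ 508.92900305 -370.24374001  114.        ]
drift [ 482.34159442 -322.71950203   80.        ]
drift [ 453.60651342 -274.61728222   80.        ]
```

```bash
python3 - <<'E'
from h import *
import pickle
a=np.radians(29)
P=np.array([509.5,-371.5,150.]);q,_=downs(P,np.radians(31));movep(P,q)
print(movel([509.5,-371.5,84],v=70,max_force=15))
move_gripper(5);s=get_state();print("grip",s["opening"],s["tool_pos"],s["contact_force"])
movel([509.5,-371.5,170],v=120);s=get_state();print(s["clock"],s["contact_force"],s["opening"])
P=np.array([512,102,320.])
q,j=downs(P,np.radians(90));print(j.round(2));movep(P,q);movel([512,102,282],v=80)
c=calibration("wrist");p,d=grab_frame("wrist");cv2.imwrite("pics/w4.png",p);pickle.dump(c,open("pics/w4.pkl","wb"))
p2,_=grab_frame("side");cv2.imwrite("pics/s4.png",p2)
s=get_state();print(s["clock"],s["tool_pos"],s["opening"],s["contact_force"])
p2=cv2.resize(p2[110:260,190:340],(420,420),interpolation=3)
cv2.imwrite("pics/v4.png",cv2.resize(np.hstack([p[100:380,140:420].repeat(1,0),cv2.resize(p2,(280,280))]),(800,400),interpolation=3))
E
```

```text
False
grip 20.959534486868016 [ 509.51821788 -371.61753154   84.22739917] [-0.41297654  0.38439207  0.15710228]
17.0083 [-0.00367322 -0.06530149 -2.39425306] 21.13841438395631
[ 0.09  0.03  1.2  -0.    1.91 -1.48]
19.5417 [512.31596489 101.98337962 282.79100642] 21.269136394060762 [-0.10363155  0.03841304 -1.54783329]
```

View pics/v4.png

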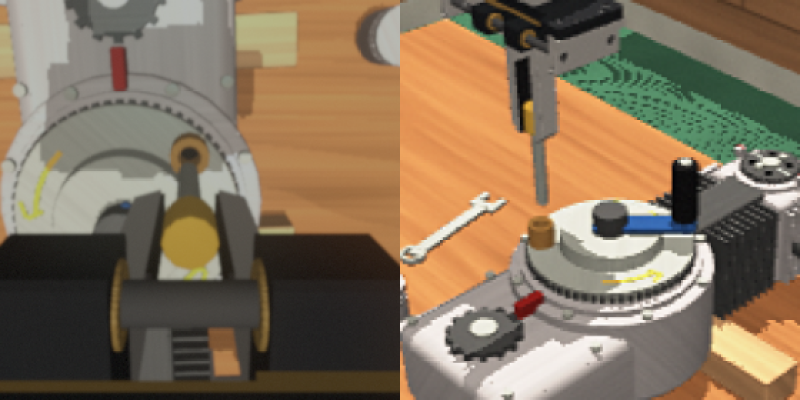

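The wrist view shows the pin tip at about (272,206) full scale, over the bush centred at about (272,206). The side view shows the pin hanging upright, just above the bush. I'll measure the offset from a crop.

```bash
python3 - <<'E'
from h import *
I=cv2.imread("pics/w4.png")
cr=I[180:250,235:310]; cv2.imwrite("pics/c4.png",cv2.resize(cr,(750,700)[:1]+(600,),interpolation=0))
print(blobs(I,(8,110,50),(24,255,255),(245,185,300,225))[:3])
E
```

```text
[(386, 272.3, 206.0, 259, 195, 27, 26)]
```

View pics/c4.png

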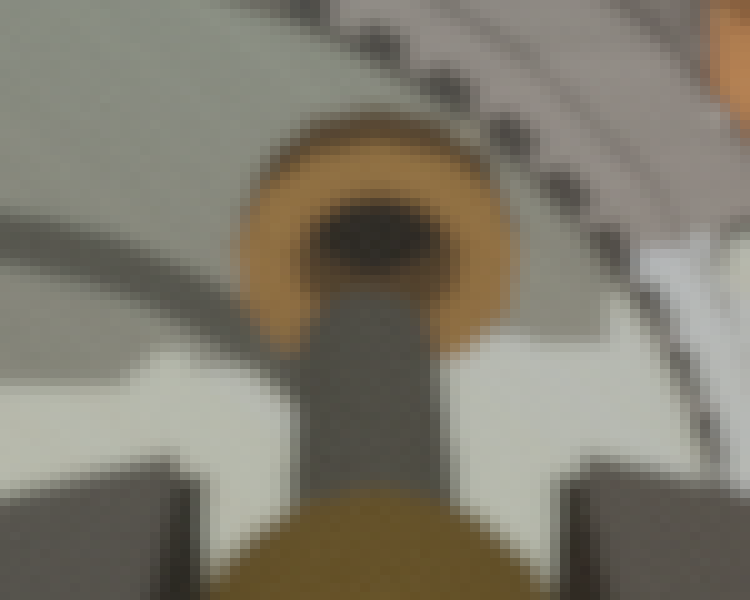

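```bash
python3 - <<'E'
from h import *
import pickle
c=pickle.load(open("pics/w4.pkl","rb"))
print("hole",onplane(c,(272.6,209.7),188))
print("tip edge",onplane(c,(272.4,213.6),208.8), "shaft sides",onplane(c,(265,222),208.8),onplane(c,(279.7,222),208.8))
print("cam",-np.array(c["R"]).T@c["t"])
E
```

```text
hole [511.64320898 102.40824833 188.        ]
tip edge [510.10074504 102.2305698  208.8       ] shaft sides [517.42365975  95.9670929  208.8       ] [517.42704801 108.40498357 208.8       ]
cam [447.25621144 102.2900588  460.69404227]
```

```bash
python3 - <<'E'
from h import *
offs=[(0,0),(-.8,0),(.8,0),(-1.6,0),(0,.8),(0,-.8),(1.6,0),(-.8,.8),(-.8,-.8),(.8,.8),(.8,-.8)]
base=np.array([509.3,102.3])
for o in offs:
    b=base+o
    movel([*b,265],v=40); hold(.1)
    hit=movel([*b,252],v=20,max_force=2.5); s=get_state()
    print(o,hit,s["tool_pos"].round(2),s["contact_force"].round(1),round(s["clock"],1))
    if not hit: break
E
```

```text
(0, 0) False [509.3  102.3  252.06] [-0.1 -0.  -1.1] 21.0
```

```bash
python3 - <<'E'
from h import *
b=[509.3,102.3]
print(movel([*b,226.5],v=30,max_force=4)); s=get_state();print(s["tool_pos"].round(2),s["contact_force"].round(1))
move_gripper(45);s=get_state();print(s["clock"],s["contact_force"].round(1))
movel([*b,320],v=200)
p,_=grab_frame("side");cv2.imwrite("pics/s5.png",p)
c=calibration("side");bl=blobs(p,(22,130,60),(35,255,255),(200,130,340,260));print(bl[:3])
for z in(242,):print(onplane(c,bl[0][1:3],z))
cv2.imwrite("pics/s5c.png",cv2.resize(p[120:260,190:350],(640,560),interpolation=3));print(get_state()["clock"])
E
```

```text
False
[509.38 102.32 226.73] [-0.2 -0.4 -0.8]
22.6 [ 0.3 -0.5 -1. ]
[(13, 284.5, 212.5, 281, 211, 7, 5), (12, 274.2, 214.7, 269, 214, 11, 2)]
[485.21683256 -86.60634986 242.        ]
23.2667
```

View pics/s5c.png

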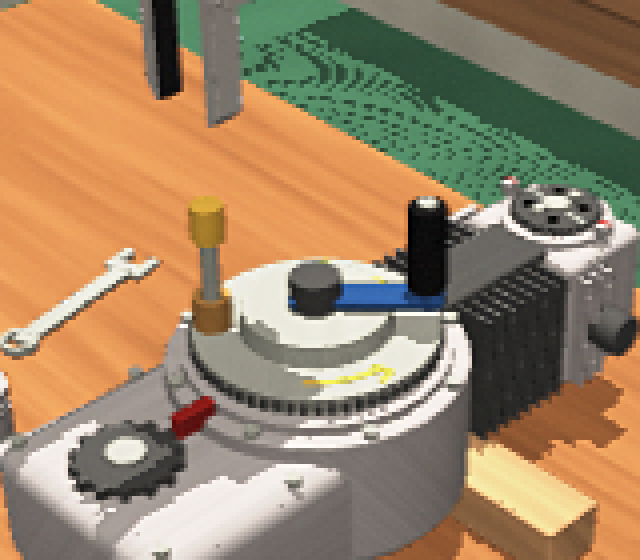

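The pin stands upright through the bush at about (208,265) in the crop, resting on the crankcase face. Next I'll grip the handle and creep forward.

```bash
cat > creep.py <<'E'
from h import *
def feel(a,n=3):
    v=[]
    for _ in range(n): hold(.03); v.append(-ftan(a,get_state()["contact_force"]))
    return float(np.mean(v))
E
python3 - <<'E'
from creep import *
a0=np.radians(-43); h=hpt(a0)
q,_=downs(h+[0,0,70],np.pi/2); movep(h+[0,0,70],q); move_gripper(50); movel(h,v=100)
z0=feel(a0); move_gripper(10); s=get_state(); print(s["opening"],z0,s["contact_force"].round(1),s["clock"])
z0=feel(a0);L=[]
for d in np.arange(-40,-8.9,3):
    a=np.radians(d); hit=movel(hpt(a),v=20,max_force=8); L.append((d,round(feel(a,2),1)))
    if hit: print("HIT",d);break
print(z0,L,get_state()["clock"])
E
```

```text
25.634099955715214 -0.2024612941318432 [0.  0.3 0.2] 27.5667
-0.613952486101928 [(np.float64(-40.0), 0.7), (np.float64(-37.0), 0.3), (np.float64(-34.0), -0.4), (np.float64(-31.0), 0.2), (np.float64(-28.0), -0.2), (np.float64(-25.0), -0.1), (np.float64(-22.0), -1.0), (np.float64(-19.0), -0.2), (np.float64(-16.0), 3.3), (np.float64(-13.0), 4.5), (np.float64(-10.0), 3.8)] 32.0667
```

```bash
python3 - <<'E'
from creep import *
L=[];d=-10.;base=[]
while d<14 and get_state()["clock"]<58:
    d+=.35;a=np.radians(d); hit=movel(hpt(a),v=6,max_force=5); f=feel(a,1)
    L.append((round(d,2),round(f,1)))
    b=np.median([x[1] for x in L[:12]])
    if len(L)>3 and (hit or f>b+2.2): 
        f=feel(a,3);L.append(("chk",hit,round(f,1)))
        if f>b+2.2: break
print(L,b,get_state()["clock"],get_state()["contact_force"])
E
```

```text
[(-9.65, 4.6), (-9.3, 4.8), (-8.95, 4.7), (-8.6, 5.3), (-8.25, 4.9), (-7.9, 4.5), (-7.55, 4.8), (-7.2, 5.6), (-6.85, 4.3), (-6.5, 5.2), (-6.15, 5.0), (-5.8, 5.0), (-5.45, 4.7), (-5.1, 4.7), (-4.75, 4.8), (-4.4, 5.0), (-4.05, 5.4), (-3.7, 5.0), (-3.35, 5.6), (-3.0, 4.7), (-2.65, 5.7), (-2.3, 5.3), (-1.95, 5.0), (-1.6, 5.0), (-1.25, 6.0), (-0.9, 5.9), (-0.55, 4.0), (-0.2, 5.9), (0.15, 4.7), (0.5, 4.9), (0.85, 4.5), (1.2, 5.1), (1.55, 4.6), (1.9, 4.8), (2.25, 4.1), (2.6, 5.6), (2.95, 4.8), (3.3, 4.9), (3.65, 5.2), (4.0, 4.3), (4.35, 4.4), (4.7, 3.5), (5.05, 4.5), (5.4, 4.7), (5.75, 4.5), (6.1, 3.7), (6.45, 3.4), (6.8, 3.9), (7.15, 4.2), (7.5, 4.6), (7.85, 4.3), (8.2, 4.4), (8.55, 4.1), (8.9, 2.8), (9.25, 3.4), (9.6, 3.4), (9.95, 4.5), (10.3, 6.2), (10.65, 6.7), (11.0, 6.3), (11.35, 6.1), (11.7, 7.0), (12.05, 7.4), ('chk', False, 7.8)] 4.85 50.0167 [ 2.93484355 -7.36691477  4.5454581 ]
```

```bash
python3 - <<'E'
from creep import *
p,_=grab_frame("side");cv2.imwrite("pics/s6.png",p)
cv2.imwrite("pics/s6c.png",cv2.resize(p[120:260,190:350],(640,560),interpolation=3))
for n in("s5","s6"):
    print(n,blobs(cv2.imread(f"pics/{n}.png"),(20,120,60),(35,255,255),(225,150,285,220))[:3])
E
```

```text
s5 [(74, 240.9, 174.6, 238, 169, 7, 13), (23, 276.1, 213.9, 266, 211, 19, 5)]
s6 [(78, 250.3, 195.4, 246, 190, 10, 13)]
```

View pics/s6c.png

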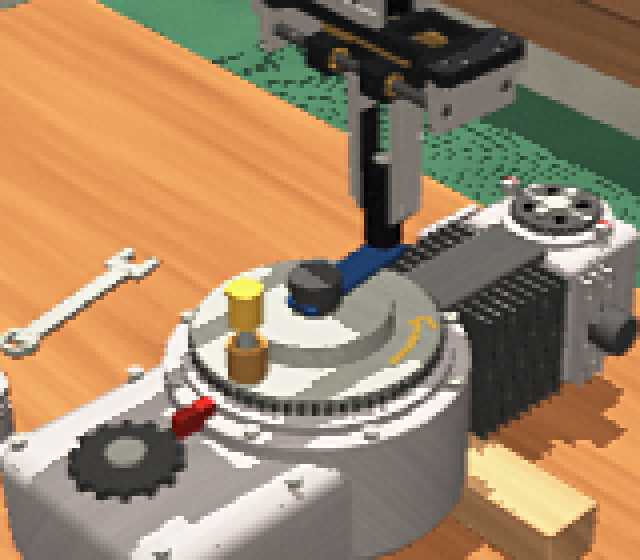

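The pin has dropped: only a short gap of shank shows at (245,335) between head and bush. I'll lean up to about 5 N, then let go.

```bash
python3 - <<'E'
from creep import *
d=12.05;L=[]
while d<16.5:
    f=feel(np.radians(d),4);L.append((round(d,2),round(f,1)))
    if f>=9.3: break
    d+=.25; movel(hpt(np.radians(d)),v=5,max_force=4)
hold(.5);a=np.radians(d);print(L,feel(a,4),get_state()["contact_force"].round(1))
move_gripper(50);movel(hpt(a)+[0,0,80],v=120)
p,_=grab_frame("side");cv2.imwrite("pics/s7.png",p)
print(blobs(p,(20,120,60),(35,255,255),(225,150,285,220))[:2],get_state()["clock"])
cv2.imwrite("pics/s7c.png",cv2.resize(p[120:260,190:350],(640,560),interpolation=3))
E
```

```text
[(12.05, 8.4), (12.3, 8.5), (12.55, 9.3), (12.8, 9.5)] 9.652492440768114 [ 3.9 -8.2  5.1]
[(37, 250.6, 191.8, 246, 190, 10, 5), (33, 250.1, 199.2, 247, 196, 8, 7)] 53.4333
```

View pics/s7c.png

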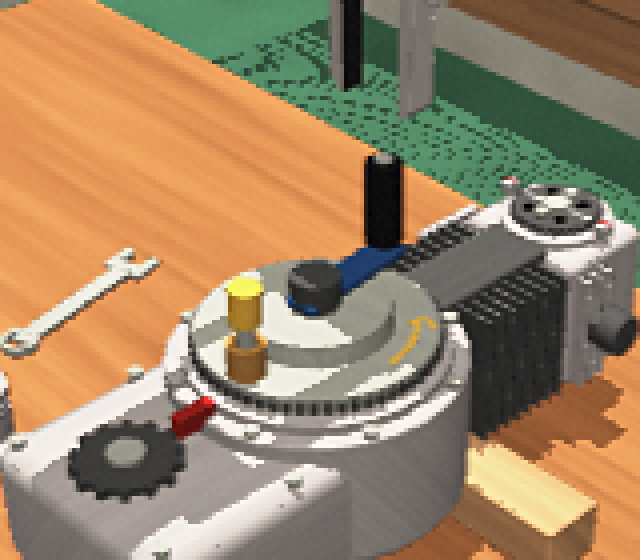

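The view after release shows the pin still home at (245,320), the flywheel where it was left, and the gripper clear.

```bash
python3 -c "
from workcell import *
print(job_done())"
```

```text
the job is handed in; nothing more can be done
None
```

The job is handed in at about 53 s: the pin dropped home, the flywheel was left leaning on it with about 5 N extra at the handle, and the gripper is clear; I did not measure the cam line, and no verdict came back.

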